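# Hook the newton meter to the friction block and draw it to the band

## Robot

A 6-joint arm with a two-finger parallel gripper is mounted at the origin on the work surface. World frame = base frame: x ahead of the robot, y to its left, z up, the work surface at z = 0. Lengths are in mm, angles in rad, forces in N, time in s.
With the tool pointing down it reaches from about 350 to 975 mm from the base axis. Payload 4.9 kg.
Tool frame: the origin (TCP) lies at the very end of the fingers, on their centre line; the grasp point (between the pads) lies 19 mm behind it (grip_depth is the distance from the TCP to the grasp point, in mm); z points along the fingers, y is the line along which they close (so a half turn about z gives the same grasp; the last joint's range is limited). The gripper opens to 85 mm and grips with 20 to 120 N. Pads are 22 mm wide; open, the fingers measure 114 mm over their backs; the gripper's body (76 mm by 85 mm) begins 54 mm behind the grasp point. The pads swing forward as they close: fully open they stand 13 mm farther back than shut.
Start: joints at [-1.429, 0.053, 1.613, -0, 1.476, -0.119], TCP at [161.154, -603.847, 231.304] pointing down, gripper open.
Joint ranges: [-3.01, 3.01], [-1.01, 2.22], [0.06, 2.58], [-1.02, 4.17], [0.09, 2.62], [-3.14, 3.14]. Speed limits (rad/s): [2.57, 2.57, 3.14, 3.14, 3.14, 3.14].

## Interface

Orientations are given as a unit quaternion [w, x, y, z].
In Python, from cell import move_ptp, move_straight, move_j, grip, sleep, solve_ik, read_camera, MotionError, close_job, read_time, read_joint_pos, read_dq, read_joint_torque, read_tcp_pos, read_tool_rot, read_wrist_force, read_ft_torque, read_opening, read_grasp_force, grip_depth gives the robot as it stands. Calls block until the motion is done:
- move_ptp(position, orientation): joint-space move of the TCP to a pose.
- move_straight(position, orientation=None, velocity=150, until_force=None): straight line of the TCP; orientation=None keeps the orientation; velocity is the mean speed in mm/s. With until_force (N) it stops when the force on the tool has changed by that much, and returns True; else False.
- move_j(angles): joint-space move.
- grip(opening): finger opening in mm; the grip force is fixed at half the most; returns when the fingers have stopped.
- sleep(seconds).
- solve_ik(position, orientation): joint angles nearest the present ones, or None.
- read_camera(name): name is "side" or "top"; returns a dict with "color" (420x560x3 uint8, red, green, blue), "depth" (420x560 float32, mm along the optical axis (not along the pixel's ray), 0 where there is no reading), "fx", "fy", "cx", "cy" (pixels), "cam_to_world" (4x4, takes a point from camera to world coordinates). Camera axes: x right, y down, z forward; pixel columns grow to the right and rows downward; lengths in mm; the calibration is good to about 2 mm. A picture is of the moment at which its call begins.
A pose or a line that the arm cannot do raises MotionError and nothing moves.
- close_job(): hands the job in; it is judged then, once.
Readings, each from a call of its own:
- read_time(): time.
- read_joint_pos(): joint angles.
- read_dq(): joint speeds.
- read_joint_torque(): joint torques, N m.
- read_tcp_pos(): TCP position.
- read_tool_rot(): TCP orientation.
- read_wrist_force(): force on the tool from outside, world axes, zero at the start.
- read_ft_torque(): the same for the moment, N m.
- read_opening(): finger opening in mm.
- read_grasp_force(): force on a finger pad.
Only numpy, scipy, OpenCV 4.12 (cv2) and the standard library are available. Lean on these libraries where they do the work, as an engineer would, in place of code of your own. Each camera call takes 0.05 s, during which the arm holds its last target. There are 200 camera calls.

## Task

Draw the green newton meter out of the rack, press it down into the spring clip on the grey base, let go and take it again by its ring end, on the other side of the clip. Holding it there, turn its hook through the eye of the wooden friction block and draw the block along the board until its face with the eye stands on the red band, then lay the meter down flat on the board, still hooked, and let go. Do not pull the meter to its end stop, do not touch the block with the hand or lift it, and leave the other two meters, the beaker, the masses and the stop clock where they are.

Things in the scene. Friction and masses are not known exactly. Their poses are not given: they have to be found in the camera images.
- meter_mid (a point): Middle of the body of the green newton meter: box section, 130 long, 24 wide, 26 high, black end caps, white scale on top, 0.13 kg. x runs along the body to the hook, z up out of the scale. Body x -65 to +65, flat steel ring x -65 to -85, hook x +65 to +109. At the start it lies level in one of the rack's three bays, ring end in, about 52 of its body and the hook sticking out.
- meter_bend (a point): Centre of the bend of the green meter's C hook, 93 ahead of meter_mid (spring at rest), same axes. Wire 4.4 thick, bend radius 13 to its centre line, flat in the x-y plane: from the body's end it jogs to y -13, runs on to x 0, bends round the front (+x) to the +y side and ends 125 deg round from +x at x -7.5, y +10.6. Open at the rear +y side, 20 between tip and body's end.
- meter_hook (a joint): How far the green meter's hook is drawn out of its body against its spring, m: 0 at rest, end stop 0.045; about 0.7 N to start and 220 N/m.
- rack_mouth (a point): The plywood rack: middle of its open front, at the height of the meters' axes (43 above the bench). Its x axis points into the bays, which are 110 deep, 50 wide, 34 high, side by side 59 apart along y; the roof's top is 73 above the bench.
- clip_seat (a point): Spring clip: the place of the meter's middle when pressed home, 68 above the bench. The meter lies along this y axis (either way round) on a seat 13 below, between two sprung steel jaws 18 long in y; their flared tops are 33 above this point and 44 apart, the beads that snap over the meter's top edges 22 apart. Pressing in or lifting out takes 5 to 12 N. Grey base 60 by 90, 12 high.
- red_band (a point): Middle of the red band painted across the board, on the board's top (18 above the bench). The board is 110 wide in x and 460 long in y, from 210 on the -y side of this point to 250 on the +y side; the band is 40 wide along y. The block must come to it from the +y side.
- block_face (a point): Foot of the block's face that carries the eye, in the middle of the face, on the board's top. The block reaches 100 from here along its +y axis, is 62 wide in x and 40 high, and carries brass masses; about 0.36 kg, friction against the board about 0.6.
- eye (a point): Centre of the steel screw eye, 22 in front (-y of the block) of the block's face and 17 above the board. The eye is an upright ring in the block's y-z plane: its hole faces along the block's x; hole 21.5 across, wire 4.5 thick.
- eye_rim (a point): Middle of the eye's wire at its outermost point (away from the block), 13 in front of point eye, at the same height.
- meter: The whole green newton meter; origin at the centre of its underside, 13 below meter_mid.
- block: The whole friction block with its eye; origin at the centre of its underside.
- meter_yellow: Yellow newton meter in the rack, to be left alone; origin at the centre of its underside, x towards its hook.
- meter_red: Red newton meter in the rack, to be left alone; origin at the centre of its underside, x towards its hook.
- beaker: Glass beaker 68 across, 95 high, to be left alone; origin at its foot.
- masses: Stack of brass slotted masses on a hanger, 38 across, 130 high, to be left alone; origin at its foot.
- stopclock: Blue stop clock 85 by 110 by 30, to be left alone; origin at its foot.

How it is judged (in metres and radians):
On the way, in this order (a step that is already met when the one before it is completed fails the run):
1. the green meter is pressed home in the spring clip and let go (x of meter_mid in the frame of clip_seat between -0.005 and 0.005 m and z of meter_mid in the frame of clip_seat between -0.005 and 0.004 m and y of meter_mid in the frame of clip_seat between -0.035 and 0.035 m and angle between the x axis of meter_mid and the y axis of clip_seat, either way round below 0.12 rad and contact force between the fingers and meter below 0.1 N), for 0.2 s.
2. the meter is held by its ring half and lifted out of the clip (x of the grasp point in the frame of meter_mid below -0.012 m and contact force between the fingers and meter above 1 N and z of meter_mid in the frame of clip_seat above 0.025 m), for 0.1 s.
3. held by its ring half, the meter's hook has passed through the eye (distance between eye_rim and meter_bend below 0.014 m and x of the grasp point in the frame of meter_mid below -0.012 m and contact force between the fingers and meter above 1 N), for 0.2 s.
At the end, for the whole second after the job is handed in: The block stands flat on the board, the foot of its eye face within 22 mm of the red band's middle (50 mm across); the meter lies level on the board (tilt under 0.12 rad, centre at most 18 mm above it), its hook still through the eye (eye rim within 14 mm of the bend's centre); all at rest (distance between eye_rim and meter_bend below 0.014 m and y of block_face in the frame of red_band between -0.022 and 0.022 m and x of block_face in the frame of red_band between -0.05 and 0.05 m and z of block_face in the frame of red_band below 0.004 m and angle between block's own z axis and vertical below 0.05 rad and angle between meter_mid's own z axis and vertical below 0.12 rad and z of meter_mid in the frame of red_band below 0.018 m and linear speed of each of meter, block below 0.01 m/s); the robot touches nothing.
It fails at once if the meter is pulled to its end stop (hook drawn out more than 42 mm) (value of joint meter_hook above 0.042 m).
It fails at once if the hand or arm touches the block (contact force between any of the fingers, the arm and block above 0.5 N).
It fails at once if the block is lifted off the board by more than 12 mm (z of block_face in the frame of red_band above 0.012 m).
It fails at once if another thing is moved by more than 25 mm (distance of any of meter_yellow, meter_red, beaker, masses, stopclock from where it was at the start of the episode above 0.025 m).
It also fails if it takes over 67 s, if anything falls off the work surface, if the arm or the gripper's body presses on something with over 40 N, if the wrist force passes 120 N, or if a joint passes its speed limit or range.

## Working session

There is one attempt and no reset: what is moved stays moved. The work goes in short steps, each a Python script; the robot and the scene stay as the last script left them, time stands still between calls to the robot, and variables do not carry over. Pictures are saved under pics/ and viewed, at most 10 in all, crops included, and the job is handed in when it is done.

```bash
mkdir -p pics; ls; python3 - <<'E'
from cell import *
import cv2,numpy as np
for n in("side","top"):
    c=read_camera(n); cv2.imwrite(f"pics/{n}0.png",c["color"][:,:,::-1]); np.savez(f"{n}0.npz",**c)
    print(n,c["fx"],c["cx"],c["cy"],np.round(c["cam_to_world"],3).tolist())
print(read_time(),read_tool_rot(),grip_depth)
E
```

```text
pics
side 542.1397085913682 270.5464430775535 203.92881435920594 [[0.997, -0.057, 0.057, 464.498], [-0.079, -0.573, 0.816, -1232.728], [-0.014, -0.818, -0.575, 941.386], [0.0, 0.0, 0.0, 1.0]]
top 454.5007600437066 270.1092377807231 210.21109083814213 [[-0.005, -0.996, 0.092, 464.821], [-1.0, 0.005, 0.006, 4.892], [-0.007, -0.092, -0.996, 1292.555], [0.0, 0.0, 0.0, 1.0]]
0.1 [-9.58850678e-04  9.91514683e-01  1.29991208e-01  1.96423898e-05] 18.700000000000003
```

View pics/top0.png

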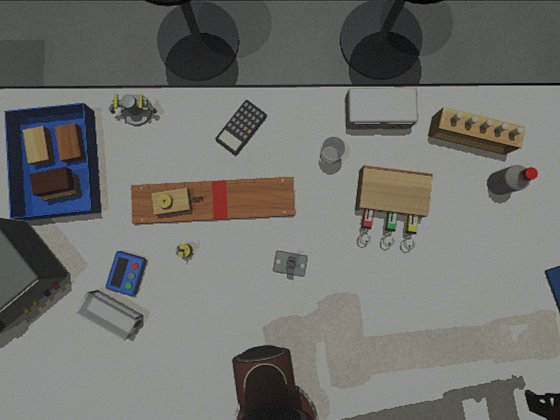

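View pics/side0.png

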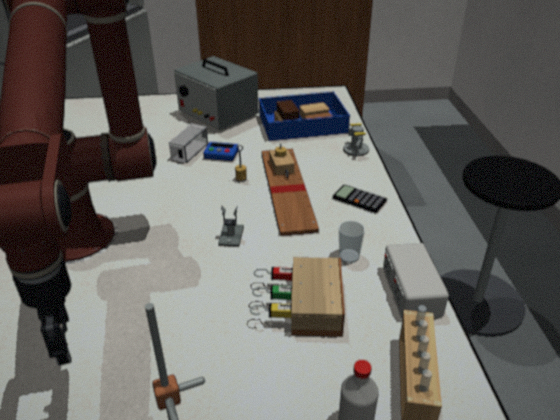

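The top view shows the rack at about (395,190) with the green meter sticking out at (391,222), the clip at (290,263), the board at (213,200) with its red band at (220,200), and the block and eye at (170-200,200). I'll zoom in and measure next.

```bash
cat > h.py <<'E'
import numpy as np,cv2
def ray(c,u,v,z):
    T=c["cam_to_world"];d=T[:3,:3]@np.array([(u-c["cx"])/c["fx"],(v-c["cy"])/c["fy"],1.]);o=T[:3,3]
    return o+d*(z-o[2])/d[2]
def load(n): return dict(np.load(n))
def proj(c,p):
    T=np.linalg.inv(c["cam_to_world"]);q=T[:3,:3]@np.array(p,float)+T[:3,3]
    return q[0]/q[2]*c["fx"]+c["cx"],q[1]/q[2]*c["fy"]+c["cy"]
def pts(c,m):
    v,u=np.nonzero(m);z=c["depth"][v,u];k=z>0;u,v,z=u[k],v[k],z[k]
    P=np.stack([(u-c["cx"])/c["fx"]*z,(v-c["cy"])/c["fy"]*z,z])
    return (c["cam_to_world"][:3,:3]@P).T+c["cam_to_world"][:3,3]
E
python3 - <<'E'
from h import *
c=load("top0.npz");s=load("side0.npz")
im=c["color"][:,:,::-1]
a=cv2.resize(im[155:285,125:325],None,fx=4,fy=4,interpolation=cv2.INTER_CUBIC)
cv2.imwrite("pics/a.png",a)
b=cv2.resize(im[155:275,335:455],None,fx=5,fy=5,interpolation=cv2.INTER_CUBIC)
cv2.imwrite("pics/b.png",b)
hsv=cv2.cvtColor(c["color"],cv2.COLOR_RGB2HSV)
def box(name,m,z):
    m=cv2.morphologyEx(m.astype(np.uint8),cv2.MORPH_OPEN,np.ones((2,2)))
    k,l,st,ce=cv2.connectedComponentsWithStats(m)
    i=1+np.argmax(st[1:,4]);m=l==i
    cs,_=cv2.findContours(m.astype(np.uint8),0,1)
    q=cv2.boxPoints(cv2.minAreaRect(cs[0]))
    W=np.array([ray(c,u,v,z) for u,v in q])
    P=pts(c,m)
    print(name,st[i],"ctr",ray(c,*ce[i],z).round(1),"med z",np.median(P[:,2]).round(1),"\n",W[:,:2].round(1).tolist())
H,S,V=[hsv[:,:,i].astype(int) for i in range(3)]
roi=np.zeros(H.shape,bool);roi[150:290,120:330]=1
box("band",roi&((H<5)|(H>174))&(S>170),18)
box("board",roi&((H<25)|(H>170))&(S>80)&(np.arange(560)[None]<330)&(np.arange(420)[:,None]<235),18)
roi2=np.zeros(H.shape,bool);roi2[205:240,340:440]=1
box("green",roi2&(H>45)&(H<85)&(S>80),56)
box("rack",(np.abs(c["depth"]-0)>0)&(H>8)&(H<25)&(S>60)&(np.arange(560)[None]>350)&(np.arange(560)[None]<440)&(np.arange(420)[:,None]>160)&(np.arange(420)[:,None]<222),73)
r3=np.zeros(H.shape,bool);r3[245:285,265:315]=1
P=pts(c,r3);v,u=np.nonzero(r3)
print("clip heights",np.percentile(P[:,2],[5,50,90,99]).round(1))
m=r3&(S<70)&(V<150)
box("clipbase",m,12)
E
```

```text
band [213 182  15  38 490] ctr [612.2 153.5  18. ] med z 19.0 
 [[663.6, 175.2], [665.2, 137.2], [559.2, 131.7], [557.6, 169.4]]
board [ 133  178  163   47 5932] ctr [610.3 168.2  18. ] med z 19.0 
 [[653.8, 407.3], [676.3, -52.9], [566.9, -57.7], [544.6, 398.9]]
green [388 220   9  10  52] ctr [ 534.9 -316.1   56. ] med z 56.9 
 [[550.7, -307.9], [550.6, -329.7], [526.1, -328.9], [526.2, -307.2]]
rack [ 358  167   75   51 2954] ctr [ 626.5 -327.    73. ] med z 73.1 
 [[578.3, -218.3], [698.1, -235.8], [672.2, -429.9], [553.0, -410.7]]
clip heights [-3.3  2.2 15.7 96.7]
clipbase [ 266  246   50   40 1679] ctr [428.3 -44.   12. ] med z 2.8 
 [[482.3, 25.1], [481.7, -112.4], [373.4, -110.9], [374.0, 25.6]]
```

View pics/a.png

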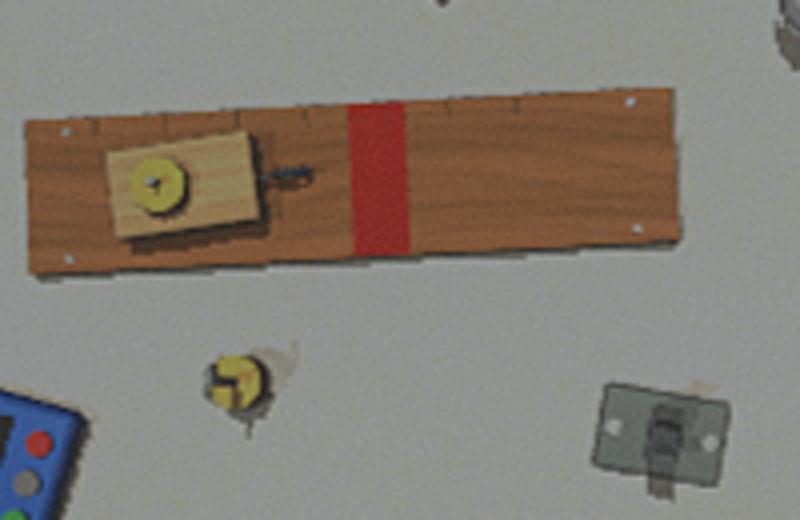

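View pics/b.png

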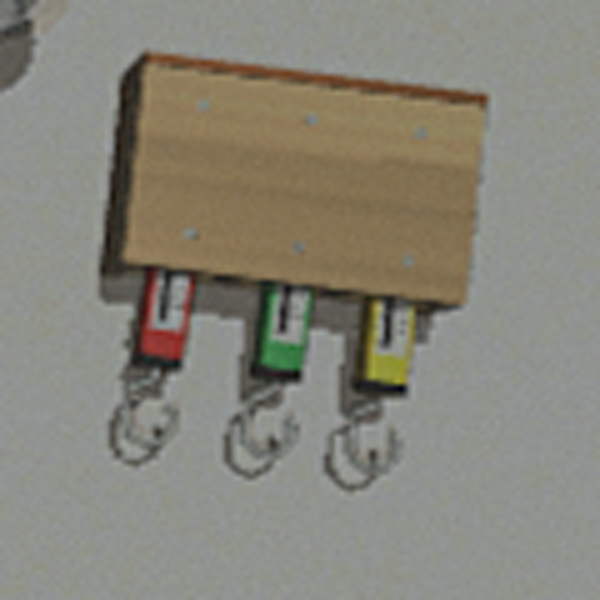

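Crop a (4x, offset 125,155):
- Clip base corners are at (607,383), (730,402), (717,487) and (594,465).
- The block face's top edge runs (248,132)-(263,220), and the eye tip is near (312,175).

Crop b (5x, offset 335,155):
- The green body's front edge is at (250,373)-(300,381), and the rack front is at (125,265)-(465,305).

Next: world points, cross-checked with the depth image.

```bash
python3 - <<'E'
from h import *
c=load("top0.npz");s=load("side0.npz")
A=lambda u,v,z:ray(c,u/4+125-.375,v/4+155-.375,z)
B=lambda u,v,z:ray(c,u/5+335-.4,v/5+155-.4,z)
L=lambda n,*p:print(n,[q[:2].round(1).tolist() for q in p])
q=[A(*p,12) for p in((607,383),(730,402),(717,487),(594,465))]
print("clip",np.mean(q,0).round(1),"sides",[round(np.linalg.norm(q[i]-q[i-1]),1) for i in range(4)],
 "yaw",[np.arctan2(-(d)[0],d[1]).round(3) for d in(q[0]-q[1],q[3]-q[2])])
f=[A(248,132,58),A(263,220,58)];bk=[A(107,153,58),A(118,240,58)]
L("block face",*f);L("back",*bk);m=(f[0]+f[1])/2
print("face mid",m.round(1),"w",np.linalg.norm(f[0]-f[1]).round(1),"l",np.linalg.norm(m-(bk[0]+bk[1])/2).round(1))
y=(bk[0]+bk[1])/2-m;y/=np.linalg.norm(y);print("yaw",np.arctan2(-y[0],y[1]).round(3),"eye pred",(m-22*y).round(1),"rim",(m-35*y).round(1))
L("eye tip seen z=35",A(313,175,35),A(285,178,35))
g=[B(250,373,56),B(300,381,56)];L("green front",*g);gm=(g[0]+g[1])/2
r=[B(125,265,73),B(465,305,73)];L("rack front",*r);rm=(r[0]+r[1])/2
d=r[0]-r[1];yaw=np.arctan2(-d[0],d[1]);x=np.array([-np.cos(yaw),-np.sin(yaw),0]);print("rack yaw",yaw.round(3),"w",np.linalg.norm(d).round(1),"mouth",rm.round(1),"stickout",((gm-rm)@x).round(1),"lateral",np.cross(x,gm-rm)[2].round(1))
print("meter_mid",(gm-65*x).round(1))
# block features in both views: side-view pixel predictions
for n,p in(("face foot",[*m[:2],18]),("eye",[*(m-22*y)[:2],35]),("clip base",[*np.mean(q,0)[:2],12]),("green front top",[*gm[:2],56])):print(n,"side px",np.round(proj(s,p),1))
im=s["color"][:,:,::-1]
a=cv2.resize(im[135:325,210:330],None,fx=3.15,fy=3.15,interpolation=cv2.INTER_CUBIC)
b=cv2.resize(im[135:205,250:330],None,fx=5,fy=5,interpolation=cv2.INTER_CUBIC)
o=np.zeros((max(len(a),len(b)),a.shape[1]+b.shape[1],3),np.uint8);o[:len(a),:a.shape[1]]=a;o[:len(b),a.shape[1]:]=b
cv2.imwrite("pics/c.png",o);print(o.shape)
E
```

```text
clip [434.1 -42.2  12. ] sides [np.float64(57.8), np.float64(87.2), np.float64(59.8), np.float64(87.1)] yaw [np.float64(-0.157), np.float64(-0.18)]
block face [[642.5, 241.6], [581.8, 230.6]]
back [[628.5, 338.3], [568.6, 329.6]]
face mid [612.1 236.1  58. ] w 61.7 l 98.7
yaw 0.138 eye pred [615.1 214.3  58. ] rim [616.9 201.5  58. ]
eye tip seen z=35 [[615.3, 200.3], [613.3, 219.8]]
green front [[525.7, -298.0], [521.2, -325.0]]
rack front [[583.4, -228.3], [560.8, -410.1]]
rack yaw -0.123 w 183.3 mouth [ 572.1 -319.2   73. ] stickout 49.2 lateral -1.7
meter_mid [ 588.  -319.5   56. ]
face foot side px [284.3 174.4]
eye side px [285.9 173.4]
clip base side px [230.4 232.7]
green front top side px [269.8 286.7]
(598, 778, 3)
```

View pics/c.png

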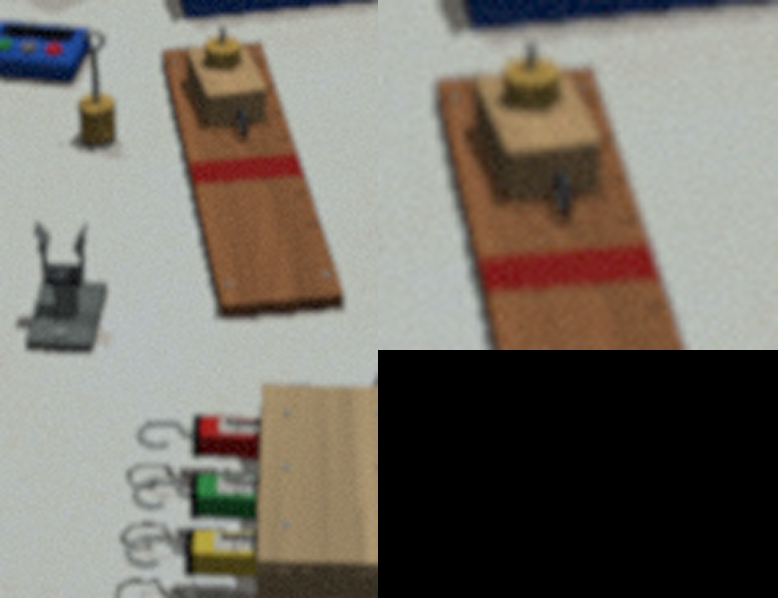

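The side view confirms two predictions: the eye is at about (287,174) against a predicted (285.9,173.4), and the clip jaws are where expected. Now I'll pick up and draw out the green meter, then measure it in the hand.

```bash
cat >> h.py <<'E'
def down(a):
    return np.array([0,np.cos(a/2),np.sin(a/2),0])  # tool x along angle a, pointing down
E
python3 - <<'E'
from cell import *
from h import *
a=np.pi-.123;x=np.array([np.cos(a),np.sin(a),0])
mid=np.array([588,-319.5,43])+0*x
g=mid+38*x; tcp=g-[0,0,18.7]
grip(46)
move_ptp(tcp+[0,0,110],down(a))
move_straight(tcp,velocity=120,until_force=8)
print(read_tcp_pos(),read_wrist_force())
grip(10);print("open",read_opening(),read_grasp_force(),read_wrist_force())
move_straight(tcp+[0,0,3],velocity=60)
move_straight(tcp+[0,0,3]+125*x,velocity=150)
move_straight(tcp+[0,0,130]+125*x,velocity=250)
print(read_tcp_pos(),read_time(),read_wrist_force())
for n in("top","side"):
    c=read_camera(n);np.savez(n+"1.npz",**c)
t=load("top1.npz");s=load("side1.npz")
A=cv2.resize(t["color"][195:305,330:450,::-1],None,fx=4,fy=4);u,v=[int(i) for i in proj(s,read_tcp_pos())]
B=cv2.resize(s["color"][max(v-55,0):v+55,max(u-50,0):u+50,::-1],None,fx=4,fy=4)
print(u,v);cv2.imwrite("pics/d.png",np.hstack([A[:440],B[:440]]))
E
```

```text
[ 551.00953206 -315.41076382   25.42773599] [-0.54667549  0.94620751  0.00533584]
open 22.901421771796933 59.82440136734908 [-0.3191046  -1.31431935  4.55554068]
[ 425.98819119 -298.99450655  153.13056896] 5.6583 [ 0.26055429 -0.48794827 -1.38865106]
224 254
```

View pics/d.png

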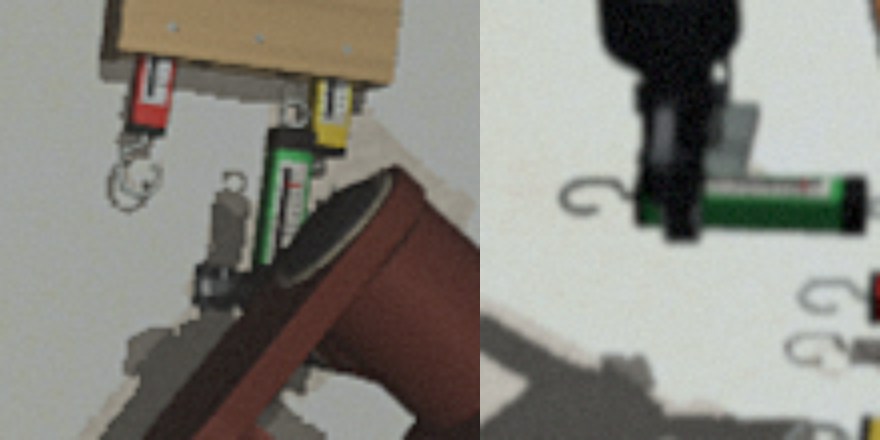

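```bash
python3 - <<'E'
from h import *
t=load("top1.npz");s=load("side1.npz")
tcp=np.array([426,-299,153.1]);a=np.pi-.123;x=np.array([np.cos(a),np.sin(a),0])
p=ray(t,330+292/4-.4,195+131/4-.4,tcp[2]+18+13);print("rear top",p.round(1),"x rel grasp",((p-tcp)@x).round(1))
ox,oy=174,199
for n,u in(("front",640),("rear",864)):
    # side camera: intersect with vertical plane containing meter near face (y offset -12)
    v={640:225,864:232}[u]
    q=ray(s,ox+(u-480)/4,oy+v/4,tcp[2]+18-13);print(n,q.round(1),((q-tcp)@x).round(1))
E
```

```text
rear top [ 523.7 -310.5  184.1] x rel grasp -98.4
front [ 401.1 -306.9  158.1] 23.7
rear [ 524.3 -324.6  158.1] -100.7
```

Grasp is at meter x ≈ +38, as planned. Next I press it into the clip, with the clip at meter x ≈ +8.

```bash
python3 - <<'E'
from cell import *
from h import *
s0=load("side0.npz");q=ray(s0,229,211,95);print("jaw mid from side",q.round(1))
a=np.pi/2-.168;x=np.array([np.cos(a),np.sin(a),0])
clip=np.array([434.1,-42.2,68])
print("clip px pred",proj(s0,clip+[0,0,30]))
g=clip+30*x; z0=68-18   # tcp z when home
P=lambda z:np.array([g[0],g[1],z])
move_ptp(P(z0+70),down(a))
move_straight(P(z0+22),velocity=150,until_force=10);print(read_tcp_pos(),read_wrist_force())
st=move_straight(P(z0-5),velocity=35,until_force=28)
print(st,read_tcp_pos(),read_wrist_force(),read_ft_torque(),read_time())
for n in("top","side"):
    c=read_camera(n);np.savez(n+"2.npz",**c)
t=load("top2.npz");s=load("side2.npz")
u,v=[int(i) for i in proj(s,clip)]
B=cv2.resize(s["color"][v-50:v+50,u-60:u+60,::-1],None,fx=5,fy=5)
cv2.imwrite("pics/e.png",B);print(u,v)
E
```

```text
jaw mid from side [434.8 -54.3  95. ]
clip px pred (np.float64(228.58346067106342), np.float64(207.47207662810322))
[439.12273081 -13.29334732  72.91894171] [  7.41066828  -3.36400452 -13.70700782]
True [440.26844837 -13.49216577  71.74057148] [-0.63679594  0.00465587  2.96200043] [-0.09386542  0.16712563 -0.03388429] 8.3417
229 216
```

View pics/e.png

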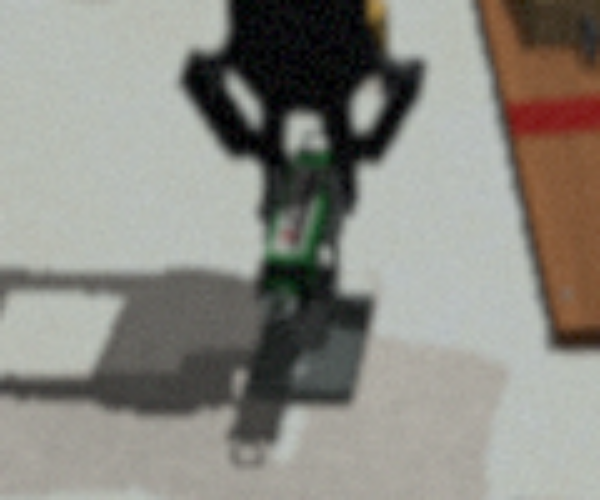

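The meter is just above the jaws and level; the stop was only a transient. I'll let it settle and keep pressing.

```bash
python3 - <<'E'
from cell import *
from h import *
a=np.pi/2-.168;x=np.array([np.cos(a),np.sin(a),0])
clip=np.array([434.1,-42.2,68]);g=clip+30*x
sleep(.2);print(read_wrist_force())
for z in(66,60,56,53,51,49.5,48.5):
    st=move_straight([g[0],g[1],z],down(a),velocity=40,until_force=45);sleep(.1)
    print(z,st,read_tcp_pos().round(1),read_wrist_force().round(1),read_ft_torque().round(2))
    if read_wrist_force()[2]>22: break
print(read_time())
E
```

```text
[-0.75154098 -0.53917488  6.43347395]
66 False [440.4 -13.3  67.8] [-2.  -0.8  8.4] [-0.38  0.27 -0.09]
60 False [440.5 -13.2  61.8] [-1.4 -0.9  8.3] [-0.4   0.38 -0.13]
56 False [440.5 -13.2  57.9] [-1.4 -0.7  9.4] [-0.29  0.36 -0.15]
53 False [440.6 -13.2  55. ] [-1.1 -0.8 11. ] [-0.32  0.39 -0.1 ]
51 False [440.7 -13.2  53.1] [-2.9  0.4 11.3] [-0.35  0.36 -0.1 ]
49.5 False [440.6 -13.1  51.5] [-1.8 -0.8 10.3] [-0.33  0.34 -0.08]
48.5 False [440.2 -12.8  49.4] [ 0.7 -0.4  6.2] [-0.07 -0.   -0.03]
11.1583
```

```bash
python3 - <<'E'
from cell import *
from h import *
a=np.pi/2-.168;x=np.array([np.cos(a),np.sin(a),0])
clip=np.array([434.1,-42.2,68]);g=clip+30*x
for z in(47.5,46.5,45.5,44.5):
    move_straight([g[0],g[1],z],down(a),velocity=40,until_force=45);sleep(.1)
    print(z,read_tcp_pos().round(1),read_wrist_force().round(1),read_ft_torque().round(2))
    if read_wrist_force()[2]>22: break
s=read_camera("side")
np.savez("side3.npz",**s);np.savez("top3.npz",**read_camera("top"))
print(read_time())
u,v=[int(i) for i in proj(s,clip)]
B=cv2.resize(s["color"][v-45:v+45,u-50:u+50,::-1],None,fx=6,fy=6,interpolation=cv2.INTER_CUBIC)
cv2.imwrite("pics/f.png",B);print(u,v)
E
```

```text
47.5 [440.2 -12.8  49.3] [-3.2  1.2 11.9] [-0.03  0.55 -0.04]
46.5 [440.2 -12.8  49.2] [-6.7  1.9 18.9] [-0.06  1.22 -0.16]
45.5 [440.3 -12.8  49.1] [-11.    2.8  25.1] [-0.05  1.73 -0.27]
12.3083
229 216
```

View pics/f.png

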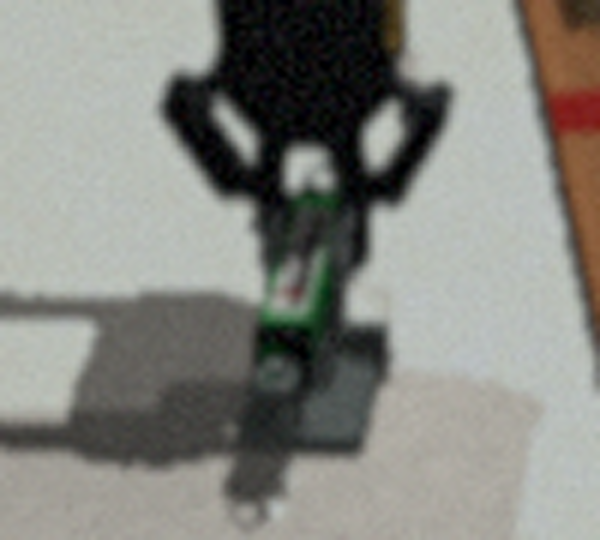

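It is seated: a hard stop at TCP z 49.3 after the snap. Now I release it, regrasp at the ring half (meter x ≈ -28), and measure the meter from the green mask.

```bash
python3 - <<'E'
from cell import *
from h import *
a=np.pi/2-.168;x=np.array([np.cos(a),np.sin(a),0])
clip=np.array([435,-42.2,68]);g=clip+30*x
grip(55)
move_straight([g[0],g[1],130],velocity=250)
h=clip-36*x
move_straight([h[0],h[1],130],velocity=250)
sleep(.1)
s=read_camera("side");t=read_camera("top");np.savez("side4.npz",**s);np.savez("top4.npz",**t)
for n,c,z in(("side",s,None),("top",t,81)):
    hsv=cv2.cvtColor(c["color"],cv2.COLOR_RGB2HSV).astype(int)
    m=(hsv[:,:,0]>45)&(hsv[:,:,0]<85)&(hsv[:,:,1]>90)
    u,v=[int(i) for i in proj(c,clip)];r=np.zeros(m.shape,bool);r[v-35:v+35,u-35:u+35]=1
    m&=r;P=pts(c,m)
    if len(P)>5:
        e=P-clip;print(n,len(P),"along",np.percentile(e@x,[2,50,98]).round(1),"across",np.percentile(e@np.array([x[1],-x[0],0]),[2,50,98]).round(1),"z",np.percentile(P[:,2],[2,50,98]).round(1))
print(read_time(),read_wrist_force())
E
```

```text
side 93 along [-72.1 -41.   47.7] across [-55.7  10.6  36.3] z [ 61.6  82.  213.4]
top 58 along [25.3 44.6 53.1] across [-12.2  -1.3  10.2] z [73.1 78.3 84. ]
13.825 [-0.63956205 -0.13923536 -0.0532075 ]
```

```bash
python3 - <<'E'
from cell import *
from h import *
a=np.pi/2-.168;x=np.array([np.cos(a),np.sin(a),0])
clip=np.array([435,-42.2,68]);h=clip-36*x
move_straight([h[0],h[1],56.5],down(a),velocity=120,until_force=15);print(read_tcp_pos(),read_wrist_force())
grip(10);print(read_opening(),read_grasp_force(),read_tcp_pos())
for z in(62,70,80,100,150):
    move_straight([h[0],h[1],z],velocity=60 if z<100 else 200);print(read_tcp_pos().round(1),read_wrist_force().round(1),read_ft_torque().round(2))
sleep(.15)
s=read_camera("side");t=read_camera("top");np.savez("side5.npz",**s);np.savez("top5.npz",**t)
tp=read_tcp_pos()
for n,c in(("side",s),("top",t)):
    hsv=cv2.cvtColor(c["color"],cv2.COLOR_RGB2HSV).astype(int)
    m=(hsv[:,:,0]>45)&(hsv[:,:,0]<85)&(hsv[:,:,1]>90)
    u,v=[int(i) for i in proj(c,tp)];r=np.zeros(m.shape,bool);r[max(v-50,0):v+50,u-50:u+50]=1
    P=pts(c,m&r)
    if len(P)>5:
        e=P-tp;b=e@x;k=(e[:,2]>-60)&(e[:,2]<60)&(abs(b)<110);e=e[k];b=b[k]
        print(n,len(b),"along",np.percentile(b,[2,50,98]).round(1),"across",np.percentile(e@np.array([x[1],-x[0],0]),[2,50,98]).round(1),"z",np.percentile(e[:,2],[5,50,95]).round(1))
        top=e[:,2]>np.median(e[:,2]);print("slope",np.polyfit(b,e[:,2],1))
print(read_time())
u,v=[int(i) for i in proj(s,tp)]
cv2.imwrite("pics/g.png",np.hstack([cv2.resize(s["color"][v-50:v+50,u-50:u+50,::-1],None,fx=4,fy=4),cv2.resize(t["color"][210:310,240:340,::-1],None,fx=4,fy=4)]))
E
```

```text
[429.53412593 -77.74673721  57.1147512 ] [0.12871058 0.54473489 0.28697732]
23.109837574663654 61.963162422180176 [429.33237652 -77.98205082  57.43080961]
[428.9 -77.7  61.9] [ 1.4 -0.4 -3.8] [-0.23 -0.06 -0.13]
[428.5 -77.4  69.4] [ 3.3  0.1 -8.8] [-0.33 -0.33 -0.12]
[428.5 -77.5  79.5] [ 2.1 -0.  -8.9] [-0.37 -0.31 -0.09]
[430.4 -78.2 102.3] [ 0.4 -0.1 -1. ] [-0.07  0.03  0.01]
[429.2 -77.8 150.2] [ 0.1  0.2 -1.6] [-0.05  0.03  0.04]
side 61 along [-39.  -27.9   7.7] across [-32.5   4.7  31.4] z [19.1 27.5 58.3]
slope [ 0.22953135 36.72969689]
top 64 along [62.6 79.9 88.3] across [-12.4  -1.4  10.1] z [15.7 18.1 22.4]
slope [-0.07095238 24.17522584]
16.7167
```

```bash
cat > plan.py <<'E'
import numpy as np
from scipy import ndimage
from scipy.sparse import coo_matrix
from scipy.sparse.csgraph import dijkstra
# block frame, origin at rim, X,Y; meter frame bend origin; theta=0: x_m along +Y, y_m along -X
ang=np.radians(np.arange(-90,126,6));arc=np.c_[13*np.cos(ang),13*np.sin(ang)]
sh=np.c_[np.linspace(-20,0,11),np.full(11,-13.)];jog=np.c_[np.linspace(-28,-20,5),np.linspace(0,-13,5)]
wire=np.r_[arc,sh,jog]
def rect(x0,x1,y0,y1,n=9):
    a=np.linspace(x0,x1,2*n);b=np.linspace(y0,y1,n)
    return np.r_[np.c_[a,0*a+y0],np.c_[a,0*a+y1],np.c_[0*b+x0,b],np.c_[0*b+x1,b]]
body=np.r_[rect(-158,-28,-12,12),rect(-134,-108,-29,29)]
xs=np.arange(-60,61,1.5);ys=np.arange(-70,21,1.5);th=np.radians(np.arange(-110,61,4))
X,Y,T=np.meshgrid(xs,ys,th,indexing="ij")
C=np.full(X.shape,1e3)
def dobs(px,py):
    d=np.hypot(px,py)-2.4
    d=np.minimum(d,np.hypot(px,py-26)-2.4)
    d=np.minimum(d,np.hypot(px,py-np.clip(py,26,35))-2.6)
    return np.minimum(d,np.hypot(px-np.clip(px,-32,32),py-np.clip(py,34,136)))
for pset,r in((wire,2.2),(body,0)):
    for x,y in pset:
        # x_m=(sin(-t),cos(t)) ; y_m=(-cos t,-sin t)
        px=X-np.sin(T)*x-np.cos(T)*y;py=Y+np.cos(T)*x-np.sin(T)*y
        C=np.minimum(C,dobs(px,py)-r)
ix=lambda x,y,t:(np.abs(xs-x).argmin(),np.abs(ys-y).argmin(),np.abs(th-t).argmin())
goal=ix(0,-1,0);start=ix(30,-60,0);start2=ix(-30,-60,0)
print("C goal",C[goal],C[start])
for thr in np.arange(6,0,-.25):
    l,_=ndimage.label(C>thr)
    if l[goal] and l[goal]==l[start]:break
print("threshold",thr)
free=(l==l[goal]);idx=-np.ones(C.shape,int);idx[free]=np.arange(free.sum())
I,J,W=[],[],[]
import itertools
for d in itertools.product((-1,0,1),repeat=3):
    if d<=(0,0,0):continue
    s=tuple(slice(max(0,-k),n-max(0,k)) for k,n in zip(d,C.shape));e=tuple(slice(max(0,k),n-max(0,-k)) for k,n in zip(d,C.shape))
    a,b=idx[s].ravel(),idx[e].ravel();k=(a>=0)&(b>=0)
    c=np.minimum(C[s],C[e]).ravel()[k]
    I.append(a[k]);J.append(b[k]);W.append(np.linalg.norm(np.array(d)*[1.5,1.5,3])*(1+20/np.clip(c,.3,6)**1.5))
n=free.sum();G=coo_matrix((np.concatenate(W),(np.concatenate(I),np.concatenate(J))),(n,n)).tocsr()
D,pr=dijkstra(G,directed=False,indices=idx[start],return_predecessors=True)
f=np.argwhere(free);p=[];k=idx[goal]
while k>=0:p.append(f[k]);k=pr[k]
p=np.array(p[::-1]);path=np.c_[xs[p[:,0]],ys[p[:,1]],th[p[:,2]]];cl=C[tuple(p.T)]
np.save("path.npy",path);np.save("cl.npy",cl)
for q,c in list(zip(path,cl))[::3]:print(q[0],q[1],round(np.degrees(q[2])),round(c,1))
E
time python3 plan.py
```

```text
C goal 7.400659919250422 49.03899938360376
threshold 6.0
30.0 -59.5 -2 49.0
30.0 -55.0 -2 45.1
30.0 -50.5 -2 41.2
30.0 -46.0 -2 37.3
30.0 -41.5 -2 33.6
30.0 -37.0 -2 30.0
30.0 -32.5 -2 26.7
30.0 -28.0 -2 23.4
30.0 -23.5 -14 20.5
30.0 -19.0 -26 17.9
30.0 -14.5 -38 15.7
27.0 -10.0 -50 11.2
22.5 -5.5 -62 7.0
18.0 -1.0 -70 6.3
13.5 2.0 -70 6.3
9.0 3.5 -70 6.4
4.5 2.0 -62 6.4
3.0 2.0 -50 6.4
1.5 0.5 -38 7.0
1.5 0.5 -26 6.9
1.5 0.5 -14 6.8
0.0 -1.0 -2 7.4
real	0m3.582s
user	0m3.590s
sys	0m0.368s
```

```bash
cat >> h.py <<'E'
RIM=np.array([615.5,202.]);BY=.145;GB=121.
def pose(X,Y,th,rim=RIM,by=BY,gb=GB):
    c,s=np.cos(by),np.sin(by);b=np.asarray(rim)+[c*X-s*Y,s*X+c*Y];a=np.pi/2+by+th
    return b-gb*np.array([np.cos(a),np.sin(a)]),a,b
E
python3 - <<'E'
from cell import *
from h import *
c=load("top0.npz");hsv=cv2.cvtColor(c["color"],cv2.COLOR_RGB2HSV).astype(int)
m=(hsv[:,:,0]>18)&(hsv[:,:,0]<36)&(hsv[:,:,1]>120)
for n,(u,v) in dict(masses=(184,251),blockmass=(165,201)).items():
    r=np.zeros(m.shape,bool);r[v-14:v+14,u-14:u+14]=1;P=pts(c,m&r);print(n,np.median(P,0).round(1),P[:,2].max().round(1))
    if n=="masses":M=np.median(P,0)
p=np.load("path.npy")
D=[np.hypot(*(pose(*q)[0]-M[:2])) for q in p];print("min dist hand-masses",min(D),"at",p[np.argmin(D)])
X,Y,t=30,-28,np.radians(-30)
g,a,b=pose(X,Y,t);z=28
print(g,a,b)
move_ptp([g[0],g[1],140],down(a))
move_straight([g[0],g[1],z],velocity=150,until_force=15)
sleep(.15);print(read_tcp_pos(),read_wrist_force(),read_time())
tt=read_camera("top");ss=read_camera("side");np.savez("top6.npz",**tt);np.savez("side6.npz",**ss)
for k,cc in(("top",tt),("side",ss)):
    print(k,"eye px",np.round(proj(cc,[*RIM,35]),1),"bend px",np.round(proj(cc,[*b,z+11.5]),1))
u,v=[int(i) for i in proj(tt,[*RIM,35])];A=cv2.resize(tt["color"][v-30:v+45,u-30:u+35,::-1],None,fx=6,fy=6,interpolation=cv2.INTER_CUBIC)
u2,v2=[int(i) for i in proj(ss,[*RIM,35])];B=cv2.resize(ss["color"][v2-25:v2+50,u2-35:u2+30,::-1],None,fx=6,fy=6,interpolation=cv2.INTER_CUBIC)
cv2.imwrite("pics/h.png",np.hstack([A,B]));print(u,v,u2,v2)
E
```

```text
masses [474.7 246.9  46. ] 114.8
blockmass [603.5 297.7  78.5] 85.4
min dist hand-masses 106.43540091332697 at [ 9.          3.5        -1.22173048]
[604.50708579  66.19740808] 1.1921975511965979 [649.23096521 178.62860753]
[605.28961103  66.2237241   29.04468314] [ 0.53959467 -0.35938708 -1.55160922] 18.675
top eye px [202.3 198.3] bend px [210.5 186. ]
side eye px [286.4 175.5] bend px [298.  177.7]
202 198 286 175
```

View pics/h.png

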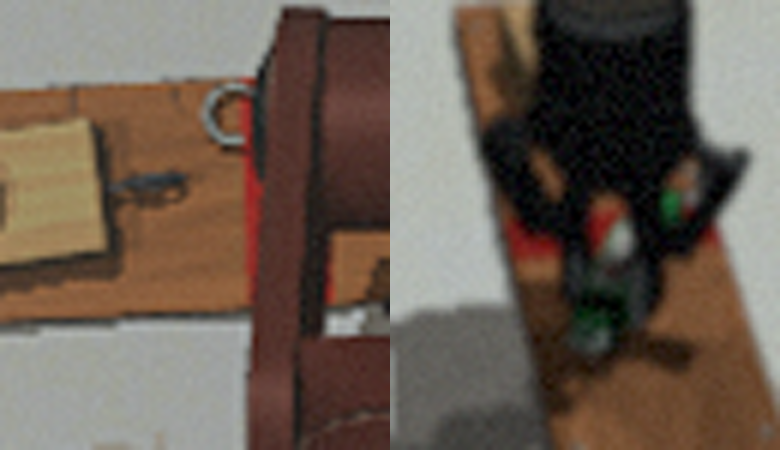

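Top crop (6x, offset 172,168): the eye tip is at (187,183) and the hook circle is centred at (236,114), within 2 mm of the prediction. I'll get the hook and eye heights from depth and refine both offsets.

```bash
python3 - <<'E'
from h import *
c=load("top6.npz")
o=lambda u,v:(u/6+172-.42,v/6+168-.42)
print("hook bend",ray(c,*o(236,114),38).round(1)," want [649.2,178.6]+cmd err")
for z in(35,):print("eye outer tip",ray(c,*o(187,183),z).round(1),"inner end",ray(c,*o(110,187),z).round(1))
v0,v1,u0,u1=181,194,204,214
r=np.zeros(c["depth"].shape,bool);r[v0:v1,u0:u1]=1
P=pts(c,r);k=P[:,2]>24;print("hook z",np.sort(P[k][:,2]).round(0));print(P[k][P[k][:,2]>30].mean(0))
r[:]=0;r[194:203,191:205]=1;P=pts(c,r);k=P[:,2]>28;print("eye",P[k].round(0)[np.argsort(P[k][:,1])][:40].tolist())
E
```

```text
hook bend [647.9 177.7  38. ]  want [649.2,178.6]+cmd err
eye outer tip [616.1 200.7  35. ] inner end [614.4 236.5  35. ]
hook z [24. 25. 27. 28. 29. 29. 30. 30. 30. 31. 31. 32. 33. 33. 33. 33. 33. 33.
 33. 34. 34. 34. 34. 34. 34. 35. 35. 35. 36. 36. 37.]
[649.54326741 184.63993453  33.35696523]
eye [[618.0, 201.0, 44.0], [616.0, 202.0, 40.0], [618.0, 204.0, 44.0], [616.0, 205.0, 37.0], [618.0, 206.0, 48.0], [614.0, 208.0, 52.0], [617.0, 209.0, 49.0], [615.0, 212.0, 49.0], [618.0, 212.0, 48.0], [617.0, 214.0, 54.0], [615.0, 215.0, 44.0], [617.0, 216.0, 53.0], [615.0, 217.0, 48.0], [614.0, 219.0, 55.0], [618.0, 220.0, 46.0], [615.0, 223.0, 48.0], [613.0, 225.0, 36.0], [615.0, 225.0, 50.0], [613.0, 227.0, 42.0], [613.0, 230.0, 41.0], [613.0, 233.0, 39.0]]
```

```bash
python3 - <<'E'
from cell import *
from h import *
rim=np.array([617,203.5])
p=np.load("path.npy");i0=np.argmax((p[:,2]<np.radians(-35)))
w=list(p[i0::5])
if not np.allclose(w[-1],p[-1]):w.append(p[-1])
w.append(np.array([0,-2,0]))
for q in w:
    g,a,b=pose(*q,rim=rim)
    try: st=move_straight([g[0],g[1],28],down(a),velocity=90)
    except MotionError as e: print("ERR",e,q);break
    f=read_wrist_force()
    print(q.round(2),read_tcp_pos().round(1),f.round(1),read_ft_torque().round(2),round(read_time(),2))
    if np.hypot(f[0],f[1])>6:print("FORCE");break
sleep(.2);print(read_wrist_force())
tt=read_camera("top");ss=read_camera("side");np.savez("top7.npz",**tt);np.savez("side7.npz",**ss)
E
```

```text
[ 30.   -14.5   -0.66] [589.   88.4  28.2] [-0.2  0.5 -1.3] [-0.05  0.04 -0.03] 19.23
[24.   -7.   -1.01] [550.1 121.4  28.3] [ 1.  -0.1 -2. ] [-0.07  0.03 -0.03] 19.95
[16.5   0.5  -1.22] [527.3 148.7  28.2] [ 0.4 -0.4 -1. ] [0.02 0.02 0.05] 20.49
[ 9.    3.5  -1.22] [518.7 150.6  27.9] [-0.5 -0.3 -1.5] [0.02 0.02 0.01] 20.74
[ 3.    2.   -0.94] [533.2 121.3  28. ] [-0.4  0.  -1.2] [-0.02  0.01 -0.01] 21.26
[ 1.5   0.5  -0.59] [565.5  95.6  27.8] [-0.7 -0.  -1.3] [-0.06 -0.03  0.03] 21.88
[ 1.5   0.5  -0.24] [605.7  84.2  27.7] [-0.1 -0.4 -0.6] [-0.1  -0.02  0.02] 22.49
[ 0.   -1.   -0.03] [629.7  82.5  27.8] [-0.7 -0.  -1.7] [-0.    0.02 -0.02] 22.91
[ 0 -2  0] [634.2  81.9  27.9] [-0.3  0.2 -1.2] [-0.04  0.04 -0.01] 23.16
[-0.33530985  0.21469732 -1.23921551]
```

The hook went through with no contact. First, pull 30 mm gently and check the force.

```bash
cat > pull.py <<'E'
from cell import *
from h import *
def state(n):
    sleep(.15);f=read_wrist_force();tt=read_camera("top");np.savez(n,**tt)
    print("tcp",read_tcp_pos().round(1),"F",f.round(2),round(read_time(),2))
    hsv=cv2.cvtColor(tt["color"],cv2.COLOR_RGB2HSV).astype(int)
    # block top: points at z ~58 over the board
    P=pts(tt,np.ones(tt["depth"].shape,bool))
    k=(abs(P[:,2]-58)<5)&(P[:,0]>550)&(P[:,0]<665)&(P[:,1]>100)&(P[:,1]<390);Q=P[k][:,:2].astype(np.float32)
    (cx,cy),(w,h),_=r=cv2.minAreaRect(Q);print("block rect ctr",round(cx,1),round(cy,1),round(w),round(h),"median",np.median(Q,0).round(1),"y range",np.percentile(Q[:,1],[1,99]).round(1))
def go(s,vel,rim=np.array([617,203.5]),ya=.048):
    b=pose(0,-2,0,rim=rim)[2]+s*np.array([.048,-1]);a=np.pi/2+ya
    g=b-GB*np.array([np.cos(a),np.sin(a)])
    move_straight([g[0],g[1],28],down(a),velocity=vel)
E
python3 - <<'E'
from pull import *
state("top8.npz")
go(12,40);print(read_wrist_force().round(2))
go(30,40);state("top9.npz")
E
```

```text
tcp [634.7  81.8  28. ] F [ 0.64  0.84 -0.94] 23.66
block rect ctr 613.4 227.2 63 219 median [605.6 275.3] y range [160.2 335.9]
[-1.07  1.28 -0.26]
tcp [624.7  50.7  28.1] F [-1.02  4.24  0.03] 25.04
block rect ctr 615.2 218.4 62 216 median [605.9 264.7] y range [224.2 325.6]
```

Force is 4 N (spring drawn out about 16 mm, safe) and the block is following. I'll keep pulling.

```bash
python3 - <<'E'
from pull import *
go(60,50);state("top10.npz")
go(88,50);state("top11.npz")
E
```

```text
tcp [626.   20.9  28. ] F [-0.09  3.76  1.74] 25.99
block rect ctr 611.1 249.1 62 100 median [608.3 239.3] y range [198.9 298.4]
tcp [627.3  -7.1  28. ] F [-0.84  4.81  1.39] 26.9
block rect ctr 614.9 208.0 63 126 median [613.3 210.1] y range [171.3 270.5]
```

```bash
python3 - <<'E'
from pull import *
go(105,40);state("top12.npz")
s=105
while s>80:
    s-=4;go(s,40);sleep(.1);f=read_wrist_force();print(s,f.round(2))
    if f[1]<1.5:break
p=read_tcp_pos()
for z in(25,23,21.5,20.5):
    st=move_straight([p[0],p[1],z],velocity=30,until_force=10);sleep(.1)
    print(z,st,read_tcp_pos().round(1),read_wrist_force().round(2),read_ft_torque().round(2))
    if read_wrist_force()[2]>7:break
state("top13.npz")
E
```

```text
tcp [628.1 -24.2  28. ] F [0.5  3.51 1.19] 27.68
block rect ctr 616.4 192.0 63 122 median [613.7 191.3] y range [152.7 251.3]
101 [-0.99  2.86  1.48]
97 [0.48 2.45 0.62]
93 [-0.05  0.72 -0.24]
25 False [627.8 -12.5  25.4] [-0.83  1.55  2.11] [0.74 0.13 0.11]
23 False [627.9 -12.6  23.3] [1.54 0.5  4.5 ] [ 0.73  0.   -0.02]
21.5 False [628.1 -12.9  22.1] [-0.2  -0.06  5.71] [0.64 0.04 0.08]
20.5 False [628.1 -13.1  21.3] [-0.81  0.11  5.8 ] [0.58 0.16 0.05]
tcp [628.1 -13.1  21.3] F [-1.04 -0.58  6.44] 30.32
block rect ctr 615.8 202.8 62 101 median [613.7 193.4] y range [152.6 251.5]
```

```bash
python3 - <<'E'
from pull import *
p=read_tcp_pos()
move_straight([p[0],p[1],19.6],velocity=20,until_force=10);sleep(.1);print(read_tcp_pos().round(1),read_wrist_force().round(1))
grip(50);print(read_opening(),read_wrist_force().round(1))
p=read_tcp_pos()
move_straight([p[0],p[1],160],velocity=150)
move_straight([430,-150,230],velocity=300);sleep(.2)
state("top14.npz")
tt=read_camera("top");ss=read_camera("side");np.savez("side14.npz",**ss)
hsv=cv2.cvtColor(tt["color"],cv2.COLOR_RGB2HSV).astype(int);m=(hsv[:,:,0]>45)&(hsv[:,:,0]<85)&(hsv[:,:,1]>90);m[:,:120]=0;m[:,330:]=0;m[:170]=0;m[240:]=0
P=pts(tt,m);print("green",len(P),np.percentile(P[:,1],[2,98]).round(1),np.median(P,0).round(1),"slope z/y",np.polyfit(P[:,1],P[:,2],1).round(3))
A=cv2.resize(tt["color"][170:235,165:310,::-1],None,fx=5,fy=5,interpolation=cv2.INTER_CUBIC);cv2.imwrite("pics/i.png",A)
E
```

```text
[628.2 -13.4  20.1] [-0.8  0.6  5.5]
49.83435682291281 [ 0.2  0.7 -0. ]
tcp [ 430.2 -149.7  229.7] F [ 0.57 -0.3   0.19] 33.52
block rect ctr 616.3 192.2 62 123 median [613.9 191.4] y range [152.6 251.5]
green 104 [-31.3  76.7] [619.3  53.2  44.4] slope z/y [-4.0000e-03  4.4286e+01]
```

View pics/i.png

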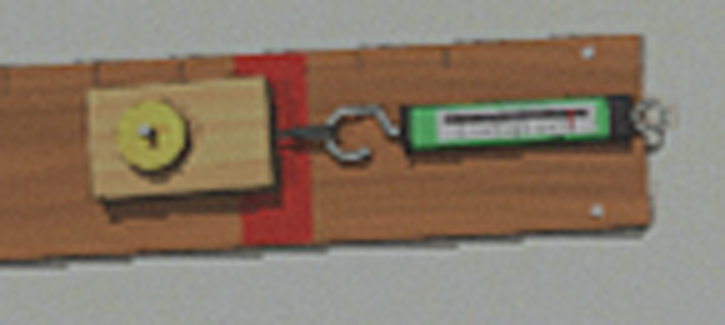

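The eye tip at about (335,133) lies inside the hook loop. The block face is on the band (y 152.6 against 153.5), the meter is flat (slope 0.004), and the hand is clear.

```bash
python3 -c "
from cell import *
print(close_job(),read_time())"
```

```text
the job is handed in; nothing more can be done
the job is handed in; nothing more can be done
```

I handed the job in with the block's eye face about 1 mm from the red band's middle and the meter lying flat on the board, still hooked through the eye and released, at about 34 s; the hand-in reply gave no verdict.

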